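# Clear and load the filler infeed, then open the oil valve halfway

## Robot

A 6-joint arm with a two-finger parallel gripper is mounted at the origin on the work surface. World frame = base frame: x ahead of the robot, y to its left, z up, the work surface at z = 0. Lengths are in m, angles in rad, forces in N, time in s.
With the tool pointing down it reaches from about 0.35 to 0.8 m from the base axis. Payload 7.3 kg.
Tool frame: the origin (TCP) lies at the very end of the fingers, on their centre line; the grasp point (between the pads) lies robot.tcp_to_grasp behind it (robot.tcp_to_grasp is the distance from the TCP to the grasp point, in m); z points along the fingers, y is the line along which they close (so a half turn about z gives the same grasp; the last joint's range is limited). The gripper opens to 85 mm and grips with 20 to 120 N. Pads are 22 mm wide; open, the fingers measure 114 mm over their backs; the gripper's body (76 mm by 85 mm) begins 54 mm behind the grasp point. The pads swing forward as they close: fully open they stand 13 mm farther back than shut.
Start: joints at [1.133, 0.342, 1.524, -0, 1.275, -0.146], TCP at [0.151, 0.503, 0.231] pointing down, gripper open.
Joint ranges: [-2.53, 2.53], [-0.77, 2.02], [0.04, 2.7], [-1, 4.14], [0.28, 2.66], [-3.11, 3.11]. Speed limits (rad/s): [2.57, 2.57, 3.14, 3.14, 3.14, 3.14].

## Interface

Orientations are given as a unit quaternion [x, y, z, w].
In Python, from workcell import get_obs, eyes, job, outline_of, robot gives the robot as it stands.
- The arm moves only by the shell command python3 -m creep 'ROWS' [FORCE]. ROWS is JSON, a list that holds one entry, the list of rows, each a list of 7 numbers: the turn, a rotation vector about the tool's x, y, z scaled (see below), then the shift along the tool's x, y, z scaled (see below), then the opening, from -1 (shut) to 1 (fully open). A call has exactly 8 rows; each row is the pose to reach, as a shift and turn from the pose commanded when the call began, along the tool's axes at that moment; what a row does not reach only later rows make up. The controller multiplies each number of a shift by 75 cm and each number of a turn by 30 degrees. A row lasts 1/12 s, in which the tool goes at most 41.7 mm and 7.16 degrees, less where a joint would pass 70% of its speed; a pose out of reach is approached as far as the arm can. A call with a number of a shift or a turn outside -1 to 1 is refused whole. A call with a gripper value outside its range is refused whole. The fingers move at their own pace and stop on an object; FORCE is the grip in N (left out, the last holds). Time passes only in rows, so rows that repeat a pose let the fingers close, or fill a call up. It gives the time, the measured TCP pose, the force, the opening and the grip force at its end, in the units of the state.
- get_obs(): the state, without advancing time (a new reading comes with each control period).
- eyes.read_camera(name): name is "side" or "top"; returns a dict with "img" (480x640x3 uint8, red, green, blue), "fov_y" (degrees; the focal length in pixels is half the picture's height over the tangent of half this angle, whatever the lens; pixels are square), "cx", "cy" (the principal point, pixels), "eye" and "rotation" of the camera in the world. Camera axes: x right, y down, z forward; pixel columns grow to the right and rows downward; lengths in m; the calibration is good to about 2 mm. A picture is of the moment at which its call begins. There is no depth.
- job.finish_job(): hands the job in; it is judged then, once.
Trained networks look in the newest picture that a camera, given by its name, has taken for a name from the list of things; names that differ only in an ending like _2 or _b are one class to them, and where a whole thing is asked for, a point or a joint stands for the part that bears it (a point fixed in the world has none). Each returns a list of dicts, best first, with "p" (0 to 1); they miss things now and then, are a little off and sometimes report something else, mostly with a low value. They report only what shows in the picture. A call takes as long as a camera call.
- outline_of(name, camera): "region" (480x640 bool, what is visible of it) and "uv" ([column, row] in pixels, amid what is visible of it).
The state is a dict: "time": time; "q": joint angles; "dq": joint speeds; "joint_torque": joint torques, N m; "eef_pos": TCP position; "eef_rot": TCP orientation; "contact_force": force on the tool from outside, world axes, zero at the start; "ft_torque": the same for the moment, N m; "opening": opening from 0.0 (shut) to 1.0 (fully open); "grasp_force": force on a finger pad.
Only numpy, scipy, OpenCV 4.12 (cv2) and the standard library are available. Lean on these libraries where they do the work, as an engineer would, in place of code of your own. Each camera call takes 0.05 s, during which the arm holds its last target. There are 200 camera calls.

## Task

Get the filling machine ready for the next batch. First clear the stray tape roll off the loading tray and the white hand sealer out of the oil valve handle's path, putting both in the grey tool tray, roll flat and sealer standing; then stand every gold bottle upright in the loading tray, push the tray by its handle fully home until you feel the machine's stop, and only then turn the oil valve handle to half open (45 degrees, the thick mark). Leave the other jars, bottles and tins where they are.

Things in the scene. Friction and masses are not known exactly. Their poses are not given: they have to be found in the camera images.
- bottle1: one of up to four identical gold oil bottles (some may be absent): upright slab body 86 (its x) x 66 (its y) mm, 80 mm high, stepped shoulder to 97 mm, round red cap 36 mm diameter from 106 to 138 mm height on the centre line; about 0.28 kg, heavy at the foot. Origin: centre of the underside, z up
- bottle2: one of up to four identical gold oil bottles (some may be absent): upright slab body 86 (its x) x 66 (its y) mm, 80 mm high, stepped shoulder to 97 mm, round red cap 36 mm diameter from 106 to 138 mm height on the centre line; about 0.28 kg, heavy at the foot. Origin: centre of the underside, z up
- bottle3: one of up to four identical gold oil bottles (some may be absent): upright slab body 86 (its x) x 66 (its y) mm, 80 mm high, stepped shoulder to 97 mm, round red cap 36 mm diameter from 106 to 138 mm height on the centre line; about 0.28 kg, heavy at the foot. Origin: centre of the underside, z up
- bottle4: one of up to four identical gold oil bottles (some may be absent): upright slab body 86 (its x) x 66 (its y) mm, 80 mm high, stepped shoulder to 97 mm, round red cap 36 mm diameter from 106 to 138 mm height on the centre line; about 0.28 kg, heavy at the foot. Origin: centre of the underside, z up
- tape: roll of brown packing tape lying flat in the loading tray at the start: ring 104 mm outside, 76 mm inside diameter (wall 14 mm), 48 mm high, 0.15 kg. Origin: centre of the underside
- sealer: white hand sealer standing in the way of the valve handle: round foot 78 mm diameter, 14 mm thick, with a cone to 34 mm height, and a plain upright round grip 28 mm diameter up to 150 mm height; 0.35 kg. Origin: centre of the underside, z up
- tooltray_in (a point): centre of the inner floor of the grey plastic tool tray (inside 142 mm along its x, 242 mm along its y; walls 4 mm thick, top 20 mm above the table; fixed)
- tray_floor (a point): centre of the floor of the aluminium loading tray, 20 mm above the table: inside 170 mm along its x, 334 mm along its y, rim 10 mm high, 4 mm thick. It slides along its +x, away from the robot; the point moves with the tray
- tray_handle (a point): middle of the loading tray's handle: a level steel bar 12 mm thick, 100 mm long along the tray's y, 130 mm on the robot's side of the tray's centre, bar axis 69 mm above the table, free all round
- tray (a joint): slide of the loading tray in m: 0 = fully out, towards the robot; 0.08 = home against the stop of the machine. Slides stiffly (about 3 N) and stays where left
- pivot (a point): a point on the upright axis of the oil valve's handle; its -x axis is the direction in which the handle points when shut, its +y axis that when fully open
- lever_knob (a point): grip height on the upright black round knob (22 mm diameter, 88 to 135 mm above the table) at the end of the valve handle, 140 mm from the pivot axis; moves with the handle. The bar under the knob is 18 mm wide, its top 90 mm above the table
- lever (a joint): angle of the oil valve's level handle in rad about an upright axis: 0 = shut, 0.785 (45 degrees, thick mark) = half open, 1.57 = fully open; clockwise seen from above opens. Turns stiffly (about 1 N at the knob) and stays where left
- jar: bystander: white round jar 64 mm diameter, 110 mm high, standing among the gold bottles. Origin: centre of the underside
- white1: bystander: slim white bottle 52 mm diameter, 160 mm high, by the machine. Origin: centre of the underside
- flattin: bystander: small flat tin 60 mm diameter, 38 mm high, on the robot's side of the tray. Origin: centre of the underside

How it is judged:
On the way, in this order (a step that is already met when the one before it is completed fails the run):
1. the tape roll lies and the hand sealer stands in the tool tray (x of tape in the frame of tooltray_in between -0.065 and 0.065 m and y of tape in the frame of tooltray_in between -0.115 and 0.115 m and z of tape in the frame of tooltray_in between -0.012 and 0.012 m and x of sealer in the frame of tooltray_in between -0.065 and 0.065 m and y of sealer in the frame of tooltray_in between -0.115 and 0.115 m and z of sealer in the frame of tooltray_in between -0.012 and 0.012 m and angle between each of sealer, tape's own z axis and vertical below 0.15 rad and linear speed of each of tape, sealer below 0.03 m/s), for 0.2 s.
2. every gold bottle stands upright in the loading tray (x of bottle1 in the frame of tray_floor between -0.06 and 0.06 m and y of bottle1 in the frame of tray_floor between -0.155 and 0.155 m and z of bottle1 in the frame of tray_floor between -0.012 and 0.012 m and angle between each of bottle1, bottle2, bottle3, bottle4's own z axis and vertical below 0.12 rad and linear speed of each of bottle1, bottle2, bottle3, bottle4 below 0.03 m/s and x of bottle2 in the frame of tray_floor between -0.06 and 0.06 m and y of bottle2 in the frame of tray_floor between -0.155 and 0.155 m and z of bottle2 in the frame of tray_floor between -0.012 and 0.012 m and x of bottle3 in the frame of tray_floor between -0.06 and 0.06 m and y of bottle3 in the frame of tray_floor between -0.155 and 0.155 m and z of bottle3 in the frame of tray_floor between -0.012 and 0.012 m and x of bottle4 in the frame of tray_floor between -0.06 and 0.06 m and y of bottle4 in the frame of tray_floor between -0.155 and 0.155 m and z of bottle4 in the frame of tray_floor between -0.012 and 0.012 m), for 0.2 s.
3. the loading tray is home against the stop (within 5 mm) (value of joint tray above 0.075 m), for 0.2 s.
4. the valve handle is at 45 degrees, give or take 6 (value of joint lever between 0.68 and 0.89 rad and velocity of joint lever between -0.1 and 0.1 rad/s), for 0.2 s.
At the end, for the whole second after the job is handed in: Tape roll lying flat (within 0.15 rad) and hand sealer standing (within 0.15 rad) in the tool tray; every gold bottle present standing upright (within 0.12 rad) on the floor of the loading tray; the tray within 5 mm of its stop; the valve handle at 45 degrees within 6; all at rest (all of step 1 and all of step 2 and all of step 4 and value of joint tray above 0.075 m); the robot touches nothing.
It fails at once if a bystander (white jar, slim white bottle, small flat tin) is moved by more than 5 cm (distance of any of jar, white1, flattin from where it was at the start of the episode above 0.05 m).
It fails at once if the oil valve is opened beyond 30 degrees while the tray is not home (value of joint lever above 0.52 rad and value of joint tray below 0.065 m).
Of bottle1, bottle2, bottle3, bottle4 only 2 to 4 are there at a start; the rules pass over those that are not, and their reading is None.
At some moment in a run one of bottle1, bottle2, bottle3, bottle4, tape may be knocked a few centimetres aside while the robot is not near it.
It also fails if it takes over 210 s, if anything falls off the work surface, if the arm or the gripper's body presses on something with over 40 N, if the wrist force passes 120 N, or if a joint passes its speed limit or range.

## Working session

There is one attempt and no reset: what is moved stays moved. The work goes in short steps, Python scripts to look and compute and a shell command to move; the robot and the scene stay as the last step left them, time stands still between calls to the robot, and variables do not carry over. Pictures are saved under pics/ and viewed, at most 14 in all, crops included, and the job is handed in when it is done.

```bash
ls; mkdir -p pics
python3 - <<'E'
from workcell import get_obs, eyes, job, outline_of, robot
import cv2
o=get_obs(); print({k:(v if not hasattr(v,'round') else v) for k,v in o.items()}); print(robot.tcp_to_grasp)
for n in ("top","side"):
    c=eyes.read_camera(n); cv2.imwrite(f"pics/{n}0.png",c["img"][:,:,::-1]); print({k:v for k,v in c.items() if k!="img"})
E
```

```text
pics
{'time': 0.0, 'q': array([ 1.13302613e+00,  3.42769137e-01,  1.52504709e+00, -4.42870976e-06,
        1.27540170e+00, -1.45984769e-01]), 'dq': array([ 0.00044662, -0.00085267,  0.0007231 , -0.00240253, -0.00081187,
       -0.00094143]), 'joint_torque': array([ 1.48089926e-03, -4.33668137e+01, -2.46018219e+01,  2.39020937e-05,
        7.68578873e-03, -2.03334778e-06]), 'eef_pos': array([0.15081725, 0.50243733, 0.23059138]), 'eef_rot': array([ 1.45375029e-01,  9.89376289e-01, -7.78876857e-04, -2.31808801e-04]), 'contact_force': array([-0.05516868,  0.23057621, -0.42213997]), 'ft_torque': array([-0.02714809, -0.00670096,  0.03552704]), 'grasp_force': 0.0, 'opening': 0.9988431809327939}
0.0187
{'fov_y': 52.11977438333982, 'cx': 320.3158763682799, 'cy': 237.90130291704634, 'eye': array([4.66191578e-01, 9.51462066e-04, 1.08959812e+00]), 'rotation': array([ 0.7111989 , -0.70162834,  0.03053871, -0.03132392])}
{'fov_y': 45.3245642786891, 'cx': 307.03948815505805, 'cy': 233.92814437106776, 'eye': array([ 0.49700854, -0.80344317,  0.87531927]), 'rotation': array([ 0.91969742, -0.03800224,  0.02229414, -0.390148  ])}
```

View pics/top0.png

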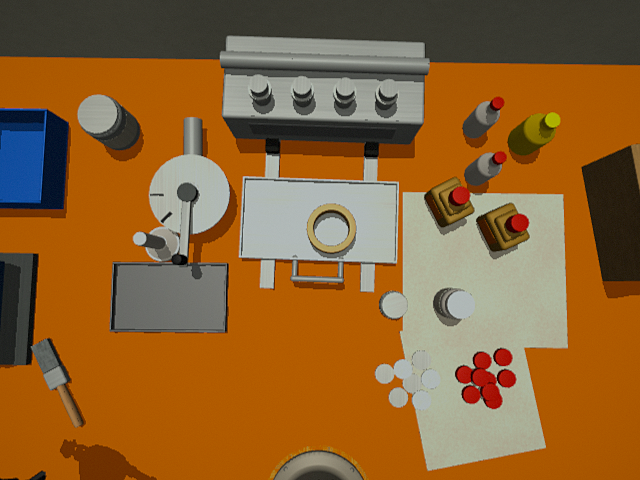

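View pics/side0.png

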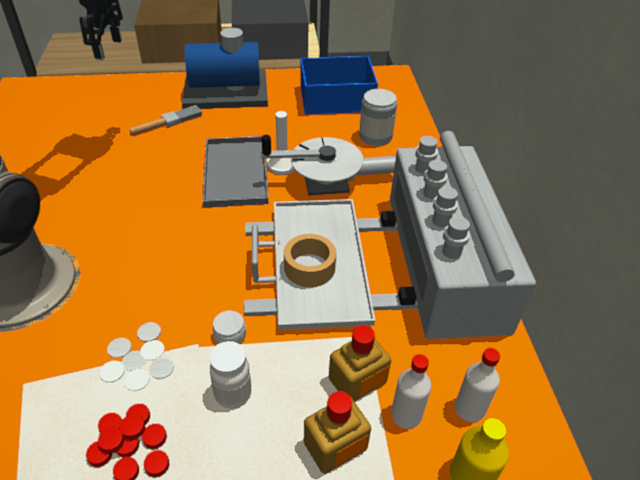

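```bash
cat > h.py <<'E'
import numpy as np, cv2
from scipy.optimize import minimize
from scipy.spatial.transform import Rotation as R
from workcell import get_obs, eyes, job, outline_of, robot
def K(c):
    f=240/np.tan(np.radians(c["fov_y"])/2); return f
def proj(c,P):
    q=R.from_quat(c["rotation"]).inv().apply(np.asarray(P,float)-c["eye"])
    return q[:,:2]/q[:,2:]*K(c)+[c["cx"],c["cy"]]
def back(c,uv,z):
    d=R.from_quat(c["rotation"]).apply([(uv[0]-c["cx"])/K(c),(uv[1]-c["cy"])/K(c),1.])
    return (c["eye"]+d*(z-c["eye"][2])/d[2])[:2]
def cyl(r,z0,z1,r1=None):
    a=np.linspace(0,2*np.pi,24,endpoint=False); r1=r if r1 is None else r1
    return np.vstack([np.c_[r*np.cos(a),r*np.sin(a),0*a+z0],np.c_[r1*np.cos(a),r1*np.sin(a),0*a+z1]])
def box(x0,x1,y0,y1,z0,z1): return np.array([[x,y,z] for x in(x0,x1) for y in(y0,y1) for z in(z0,z1)],float)
M=dict(bottle1=[box(-.043,.043,-.033,.033,0,.08),box(-.034,.034,-.026,.026,.08,.097),cyl(.012,.09,.11),cyl(.018,.106,.138)],
 tape=[cyl(.052,0,.048)],sealer=[cyl(.039,0,.014),cyl(.039,.014,.034,.014),cyl(.014,.03,.15)],
 jar=[cyl(.032,0,.11)],white1=[cyl(.026,0,.11),cyl(.012,.11,.16)],flattin=[cyl(.03,0,.038)],
 tray_floor=[box(-.089,.089,-.171,.171,-.01,.01)])
def mask(c,parts,x,y,yaw,z0):
    m=np.zeros((480,640),np.uint8); Rz=R.from_euler('z',yaw)
    for p in parts:
        u=proj(c,Rz.apply(p)+[x,y,z0])
        cv2.fillConvexPoly(m,cv2.convexHull(np.round(u*16).astype(np.int32)),1,shift=4)
    return m>0
def fit(name,z0,views,guess,yaws=(0,),rot=False):
    """views: list of (cam, region). returns x,y,yaw,cost"""
    parts=M[name]; sm=[cv2.GaussianBlur(r.astype(np.float32),(0,0),2) for _,r in views]
    def cost(v):
        return sum(np.abs(cv2.GaussianBlur(mask(c,parts,v[0],v[1],v[2] if rot else 0,z0).astype(np.float32),(0,0),2)-s).sum()/s.sum() for (c,_),s in zip(views,sm))/len(views)
    best=None
    for w in yaws:
        s0=np.array([[guess[0],guess[1],w]]*4)+np.array([[0,0,0],[.02,0,0],[0,.02,0],[0,0,.3]])
        if not rot: s0=s0[:3,:2]
        r=minimize(cost,s0[0],method='Nelder-Mead',options=dict(initial_simplex=s0,xatol=3e-4,fatol=1e-4))
        if best is None or r.fun<best.fun: best=r
    return np.round(np.r_[best.x,best.fun],4)
def see(name,z0,zc,cams=("top","side"),rot=False,yaws=(0,),pmin=.3):
    """independent fit per detection in each camera, and joint fit of those within 4 cm"""
    dets={}
    for n in cams:
        c=eyes.read_camera(n)
        dets[n]=[(c,d) for d in outline_of(name,n) if d["p"]>pmin]
    res=[]
    base=cams[0]
    for c,d in dets[base]:
        g=back(c,d["uv"],z0+zc); v=[(c,d["region"])]
        for n in cams[1:]:
            near=[(np.hypot(*(back(c2,d2["uv"],z0+zc)-g)),c2,d2) for c2,d2 in dets[n]]
            near=[k for k in near if k[0]<.05]
            if near: k=min(near,key=lambda k:k[0]); v.append((k[1],k[2]["region"]))
        f=fit(name if name in M else 'bottle1',z0,v,g,yaws,rot); res.append((f,d["p"],len(v))); print(name,f,"p",round(d["p"],2),"views",len(v))
    return res
E
cat > a.py <<'E'
from h import *
see("bottle1",0,.08,rot=True,yaws=(0,.8,1.57,2.3))
see("tape",.02,.03); see("sealer",0,.06)
see("jar",0,.06); see("white1",0,.08); see("flattin",0,.02)
see("tray_floor",.02,0,rot=True)
c=eyes.read_camera("top")
for uv in [(112,263),(227,263),(228,332),(111,332)]: print("tt",back(c,uv,.02).round(4))
for n in ("tray_handle","lever_knob","pivot"):
    for d in outline_of(n,"top"): print(n,d["p"],d["uv"],d["region"].sum())
    for d in outline_of(n,"top")[:1]: cv2.imwrite(f"pics/r_{n}.png",d["region"].astype(np.uint8)*255)
print("hub",back(c,(187,191),.1),"knob",back(c,(180,259),.135))
E
python3 a.py
```

```text
bottle1 [ 0.5874 -0.3866  0.4373  0.1458] p 0.74 views 2
bottle1 [ 0.6406 -0.2723  0.6159  0.1709] p 0.55 views 2
bottle1 [ 0.5835 -0.0284  0.4702  1.2602] p 0.55 views 1
tape [ 0.5794 -0.0197  0.4982] p 0.79 views 2
tape [ 0.5818 -0.0172  0.5896] p 0.64 views 2
sealer [0.5458 0.353  0.2422] p 0.94 views 2
jar [ 0.4255 -0.2743  0.1483] p 0.82 views 2
jar [0.6645 0.3067 0.787 ] p 0.47 views 1
white1 [ 0.7116 -0.3436  0.1083] p 0.62 views 2
flattin [ 0.4192 -0.1533  0.284 ] p 0.7 views 2
tray_floor [ 0.6017  0.0067 -0.017   0.2346] p 0.61 views 2
tt [0.499  0.4558]
tt [0.5024 0.2053]
tt [0.3541 0.1986]
tt [0.3507 0.4504]
tray_handle 0.78 [314.3, 222.0] 11797
lever_knob 0.64 [185.1, 219.1] 951
pivot 0.72 [191.0, 189.2] 6192
hub [0.64543892 0.27609529] knob [0.50504393 0.27498584]
```

```bash
sed -i 's/^def see/def filled(r):\n    m=r.astype(np.uint8); k,_=cv2.findContours(m,cv2.RETR_EXTERNAL,cv2.CHAIN_APPROX_NONE)\n    return cv2.drawContours(m,[max(k,key=cv2.contourArea)],-1,1,-1)>0\ndef see/; s/d\["region"\])\]/filled(d["region"]))]/; s/k\[2\]\["region"\]/filled(k[2]["region"])/' h.py
python3 - <<'E'
from h import *
see("tape",.02,.03); see("tape",.02,.03,cams=("top",));see("tape",.02,.03,cams=("side",)); see("sealer",0,.06,cams=("top",)); see("sealer",0,.06,cams=("side",))
see("bottle1",0,.08,cams=("top",),rot=True,yaws=(0,.8,1.57,2.3),pmin=.5)
c=eyes.read_camera("top");s=eyes.read_camera("side")
print("tip",back(c,(140,238),.15),back(s,(281,114),.15))
for cam,b in ((c,c["img"]),(s,s["img"])):
    hsv=cv2.cvtColor(b,cv2.COLOR_RGB2HSV)
    m=((hsv[...,0]<8)|(hsv[...,0]>172))&(hsv[...,1]>180)&(hsv[...,2]>90)
    n,l,st,ce=cv2.connectedComponentsWithStats(m.astype(np.uint8))
    for i in range(1,n):
        if st[i,4]>60: print(st[i,4],ce[i].round(1),back(cam,ce[i],.124).round(4))
E
```

```text
tape [ 0.5804 -0.0198  0.0438] p 0.7 views 2
tape [ 0.6382 -0.2705  0.2963] p 0.56 views 1
tape [ 0.5797 -0.0188  0.0666] p 0.55 views 1
tape [ 0.5808 -0.0172  0.0692] p 0.85 views 1
sealer [0.5441 0.3494 0.1829] p 0.83 views 1
sealer [0.5477 0.3555 0.4039] p 0.66 views 1
bottle1 [ 0.6413 -0.2726  0.6423  0.1614] p 0.93 views 1
bottle1 [ 0.5849 -0.385   0.4183  0.1741] p 0.82 views 1
tip [0.54374383 0.34912996] [0.5455707  0.34696588]
111 [497.7 102.3] [ 0.8311 -0.3526]
112 [499.9 157. ] [ 0.7185 -0.355 ]
239 [460.6 194.9] [ 0.6406 -0.2754]
243 [519.2 222.3] [ 0.5871 -0.3908]
227 [503.1 357. ] [ 0.3246 -0.3539]
900 [486.3 380.7] [ 0.2793 -0.3208]
207 [464.1 374.2] [ 0.291  -0.2781]
226 [506.7 378.3] [ 0.2843 -0.3601]
234 [471.1 394.3] [ 0.2532 -0.2912]
330 [363.1 334.2] [ 0.6425 -0.2653]
170 [491.3 354.8] [ 0.8351 -0.3196]
178 [420.  361.5] [ 0.7216 -0.3228]
449 [339.5 402.2] [ 0.5897 -0.3813]
1703 [116.3 431.5] [ 0.2762 -0.4008]
409 [153.2 434.7] [ 0.3274 -0.4097]
228 [127.6 446. ] [ 0.2945 -0.4232]
443 [155.7 462.2] [ 0.3347 -0.449 ]
456 [125.1 468.4] [ 0.2955 -0.4542]
```

```bash
cat > rel.py <<'E'
import sys
from h import *
o=get_obs(); r=R.from_quat(o["eef_rot"]); v=list(map(float,sys.argv[1:]))
print("t",round(o["time"],2),"pos",o["eef_pos"].round(4),"yaw_y",round(float(np.degrees(np.arctan2(*r.as_matrix()[[1,0],1]))),2),"q",o["q"].round(2),"F",o["contact_force"].round(1),"grip",round(float(o["grasp_force"]),1),"open",round(float(o["opening"]),3))
for i in range(0,len(v),3):
    d=np.array(v[i:i+3])-(o["eef_pos"] if i==0 else v[i-3:i]); print("shift units",(r.inv().apply(d)/.75).round(4))
E
python3 -m creep '[[[0,0,-0.2,0,0,0,0.2],[0,0,-0.4,0,0,0,0.2],[0,0,-0.557,0,0,0,0.2],[0,0,-0.557,0,0,0,0.2],[0,0,-0.557,0,0,0,0.2],[0,0,-0.557,0,0,0,0.2],[0,0,-0.557,0,0,0,0.2],[0,0,-0.557,0,0,0,0.2]]]' 60
python3 rel.py .4 .42 .23 .545 .35 .22 .545 .35 .101
```

```text
time: 3.32
eef_pos: [0.151, 0.5028, 0.2313]
eef_rot: [0.001, 1.0, 0.0, 0.0]
contact_force: [-0.7, 1.2, 0.3]
opening: 0.6
grasp_force: 0.0
t 3.32 pos [0.151  0.5028 0.2313] yaw_y 89.93 q [ 1.13  0.34  1.52 -0.    1.28 -0.44] F [-0.7  1.2  0.3] grip 0.0 open 0.6
shift units [-0.3321 -0.11    0.0018]
shift units [-0.1934 -0.0931  0.0133]
shift units [ 0.     -0.      0.1587]
```

```bash
python3 -m creep '[[[0,0,0,-0.05,-0.016,0,0.2],[0,0,0,-0.1,-0.033,0,0.2],[0,0,0,-0.15,-0.05,0,0.2],[0,0,0,-0.2,-0.066,0,0.2],[0,0,0,-0.25,-0.083,0,0.2],[0,0,0,-0.3,-0.1,0,0.2],[0,0,0,-0.332,-0.11,0,0.2],[0,0,0,-0.332,-0.11,0,0.2]]]' >/dev/null
python3 -m creep '[[[0,0,0,-0.04,-0.02,0.003,0.2],[0,0,0,-0.08,-0.04,0.006,0.2],[0,0,0,-0.12,-0.06,0.01,0.2],[0,0,0,-0.16,-0.08,0.013,0.2],[0,0,0,-0.193,-0.093,0.013,0.2],[0,0,0,-0.193,-0.093,0.013,0.2],[0,0,0,-0.193,-0.093,0.013,0.2],[0,0,0,-0.193,-0.093,0.013,0.2]]]'
python3 rel.py .545 .35 .101
```

```text
time: 4.65
eef_pos: [0.5438, 0.351, 0.2214]
eef_rot: [0.0, 1.0, 0.0, -0.001]
contact_force: [-0.7, -0.1, -0.3]
opening: 0.604
grasp_force: 0.0
t 4.65 pos [0.5438 0.351  0.2214] yaw_y 89.99 q [ 0.45  0.58  1.17  0.    1.4  -1.12] F [-0.7 -0.1 -0.3] grip 0.0 open 0.604
shift units [-0.0017 -0.0014  0.1605]
```

```bash
python3 - <<'E'
from h import *
c=eyes.read_camera("side"); im=c["img"][60:260,180:420]; cv2.imwrite("pics/s1.png",cv2.resize(im,None,fx=3,fy=3)[:,:,::-1])
E
python3 -m creep '[[[0,0,0,-0.001,-0.001,0.03,0.2],[0,0,0,-0.001,-0.001,0.06,0.2],[0,0,0,-0.001,-0.001,0.09,0.2],[0,0,0,-0.001,-0.001,0.12,0.2],[0,0,0,-0.001,-0.001,0.145,0.2],[0,0,0,-0.001,-0.001,0.16,0.2],[0,0,0,-0.001,-0.001,0.16,0.2],[0,0,0,-0.001,-0.001,0.16,0.2]]]'
python3 -m creep '[[[0,0,0,0,0,0,-1],[0,0,0,0,0,0,-1],[0,0,0,0,0,0,-1],[0,0,0,0,0,0,-1],[0,0,0,0,0,0,-1],[0,0,0,0,0,0,-1],[0,0,0,0,0,0,-1],[0,0,0,0,0,0,-1]]]' 60
python3 -m creep '[[[0,0,0,0,0,-0.02,-1],[0,0,0,0,0,-0.04,-1],[0,0,0,0,0,-0.06,-1],[0,0,0,0,0,-0.08,-1],[0,0,0,0,0,-0.08,-1],[0,0,0,0,0,-0.08,-1],[0,0,0,0,0,-0.08,-1],[0,0,0,0,0,-0.08,-1]]]'
python3 rel.py .426 .4 .161 .426 .4 .106
```

```text
time: 5.37
eef_pos: [0.545, 0.3505, 0.102]
eef_rot: [-0.0, 1.0, 0.0, 0.0]
contact_force: [0.7, 0.0, 0.1]
opening: 0.6
grasp_force: 0.0
time: 6.03
eef_pos: [0.5463, 0.3506, 0.1035]
eef_rot: [0.0, 1.0, 0.001, 0.002]
contact_force: [-1.3, 1.5, 7.3]
opening: 0.317
grasp_force: 59.2
time: 6.7
eef_pos: [0.5447, 0.3493, 0.1599]
eef_rot: [0.0, 1.0, -0.001, -0.001]
contact_force: [-0.1, -0.5, -3.7]
opening: 0.316
grasp_force: 60.1
t 6.7 pos [0.5447 0.3493 0.1599] yaw_y 89.99 q [ 0.45  0.63  1.26 -0.    1.26 -1.12] F [-0.1 -0.5 -3.7] grip 60.1 open 0.316
shift units [ 0.1583  0.0675 -0.0012]
shift units [-0.0002  0.0001  0.0733]
```

```bash
python3 -m creep '[[[0,0,0,0.03,0.012,0,-1],[0,0,0,0.06,0.025,0,-1],[0,0,0,0.09,0.038,0,-1],[0,0,0,0.12,0.05,0,-1],[0,0,0,0.145,0.062,0,-1],[0,0,0,0.158,0.067,0,-1],[0,0,0,0.158,0.067,0,-1],[0,0,0,0.158,0.067,0,-1]]]' >/dev/null
python3 -m creep '[[[0,0,0,0,0,0.015,-1],[0,0,0,0,0,0.03,-1],[0,0,0,0,0,0.045,-1],[0,0,0,0,0,0.055,-1],[0,0,0,0,0,0.062,-1],[0,0,0,0,0,0.068,-1],[0,0,0,0,0,0.07,-1],[0,0,0,0,0,0.07,-1]]]'
python3 -m creep '[[[0,0,0,0,0,0.001,-1],[0,0,0,0,0,0.002,-1],[0,0,0,0,0,0.003,-1],[0,0,0,0,0,0.003,-1],[0,0,0,0,0,0.003,-1],[0,0,0,0,0,0.003,-1],[0,0,0,0,0,0.003,-1],[0,0,0,0,0,0.003,-1]]]'
```

```text
time: 8.03
eef_pos: [0.4272, 0.3999, 0.1089]
eef_rot: [0.0, 1.0, -0.0, -0.0]
contact_force: [-0.2, 0.7, -4.5]
opening: 0.311
grasp_force: 60.1
time: 8.7
eef_pos: [0.4272, 0.4004, 0.1075]
eef_rot: [0.0, 1.0, 0.0, 0.0]
contact_force: [-1.2, 1.0, 3.1]
opening: 0.312
grasp_force: 60.4
```

```bash
python3 -m creep '[[[0,0,0,0,0,0,0.2],[0,0,0,0,0,0,0.2],[0,0,0,0,0,0,0.2],[0,0,0,0,0,0,0.2],[0,0,0,0,0,-0.03,0.2],[0,0,0,0,0,-0.06,0.2],[0,0,0,0,0,-0.1,0.2],[0,0,0,0,0,-0.14,0.2]]]'
python3 - <<'E'
from h import *
see("tape",.02,.03)
see("sealer",.004,.06)
E
python3 rel.py .5 .2 .25 .58 .0255 .2 .58 .0255 .036
```

```text
time: 9.37
eef_pos: [0.4267, 0.3997, 0.2124]
eef_rot: [0.0, 1.0, -0.0, -0.001]
contact_force: [-0.2, 0.2, 0.6]
opening: 0.595
grasp_force: 0.0
tape [ 0.5785 -0.0198  0.0439] p 0.83 views 1
sealer [0.4265 0.4037 0.2128] p 0.92 views 2
t 9.77 pos [0.4264 0.3996 0.2103] yaw_y 89.99 q [ 0.62  0.47  1.38  0.    1.29 -0.95] F [ 0.6  0.4 -0.2] grip 0.0 open 0.603
shift units [-0.098  -0.2662 -0.0528]
shift units [-0.1069 -0.2325  0.0668]
shift units [-0.0005  0.0004  0.2187]
```

```bash
python3 -m creep '[[[0,0,0,-0.015,-0.04,-0.02,0.2],[0,0,0,-0.03,-0.08,-0.04,0.2],[0,0,0,-0.045,-0.12,-0.053,0.2],[0,0,0,-0.06,-0.16,-0.053,0.2],[0,0,0,-0.075,-0.21,-0.053,0.2],[0,0,0,-0.09,-0.25,-0.053,0.2],[0,0,0,-0.098,-0.266,-0.053,0.2],[0,0,0,-0.098,-0.266,-0.053,0.2]]]' >/dev/null
python3 -m creep '[[[0,0,0,-0.02,-0.04,0.01,0.2],[0,0,0,-0.04,-0.085,0.02,0.2],[0,0,0,-0.06,-0.13,0.03,0.2],[0,0,0,-0.08,-0.175,0.05,0.2],[0,0,0,-0.1,-0.215,0.06,0.2],[0,0,0,-0.107,-0.232,0.067,0.2],[0,0,0,-0.107,-0.232,0.067,0.2],[0,0,0,-0.107,-0.232,0.067,0.2]]]'
python3 - <<'E'
from h import *
c=eyes.read_camera("side"); print([(d["p"],d["uv"]) for d in outline_of("tape","side")][:2])
im=c["img"][180:330,200:400]; cv2.imwrite("pics/s1.png",cv2.resize(im,None,fx=3,fy=3)[:,:,::-1])
E
python3 rel.py .58 .0255 .036
```

```text
time: 11.1
eef_pos: [0.5803, 0.0276, 0.2005]
eef_rot: [0.0, 1.0, 0.001, -0.001]
contact_force: [-0.7, -0.2, 0.4]
opening: 0.598
grasp_force: 0.0
[(0.83, [311.7, 255.7])]
t 11.2 pos [0.5804 0.0285 0.2016] yaw_y 90.09 q [-0.08  0.47  1.41  0.    1.26 -1.66] F [-0.2  0.3 -0.1] grip 0.0 open 0.598
shift units [ 0.0005 -0.0041  0.2208]
```

View pics/s1.png

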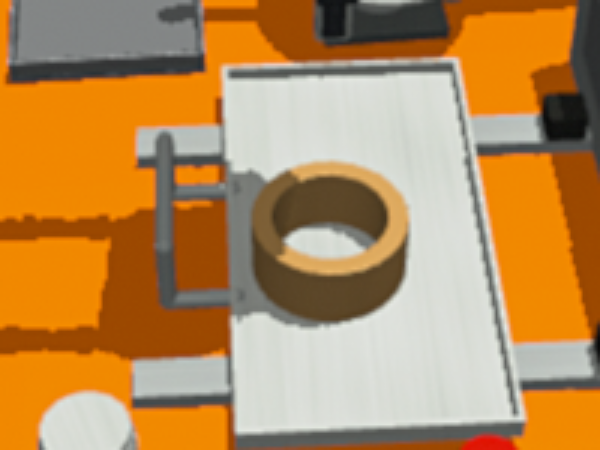

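```bash
python3 - <<'E'
from h import *
see("tape",.02,.03,cams=("side",))
E
python3 -m creep '[[[0,0,0,0,-0.004,0.04,0.2],[0,0,0,0,-0.004,0.08,0.2],[0,0,0,0,-0.004,0.12,0.2],[0,0,0,0,-0.004,0.15,0.2],[0,0,0,0,-0.004,0.17,0.2],[0,0,0,0,-0.004,0.18,0.2],[0,0,0,0,-0.004,0.18,0.2],[0,0,0,0,-0.004,0.18,0.2]]]'
python3 -m creep '[[[0,0,0,0,0,0.01,0.2],[0,0,0,0,0,0.02,0.2],[0,0,0,0,0,0.03,0.2],[0,0,0,0,0,0.037,0.2],[0,0,0,0,0,0.039,0.2],[0,0,0,0,0,0.039,0.2],[0,0,0,0,0,0.039,0.2],[0,0,0,0,0,0.039,0.2]]]'
```

```text
tape [ 0.5812 -0.0192  0.0266] p 0.83 views 1
time: 11.97
eef_pos: [0.5811, 0.0242, 0.0671]
eef_rot: [-0.0, 1.0, 0.0, 0.0]
contact_force: [-0.2, -0.2, -0.3]
opening: 0.6
grasp_force: 0.0
time: 12.63
eef_pos: [0.581, 0.0235, 0.0373]
eef_rot: [0.0, 1.0, 0.0, 0.0]
contact_force: [-0.8, -0.0, 1.2]
opening: 0.597
grasp_force: 0.0
```

```bash
python3 -m creep '[[[0,0,0,0,0,0,-1],[0,0,0,0,0,0,-1],[0,0,0,0,0,0,-1],[0,0,0,0,0,0,-1],[0,0,0,0,0,0,-1],[0,0,0,0,0,0,-1],[0,0,0,0,0,0,-1],[0,0,0,0,0,0,-1]]]' 60
python3 -m creep '[[[0,0,0,0,0,-0.03,-1],[0,0,0,0,0,-0.07,-1],[0,0,0,0,0,-0.11,-1],[0,0,0,0,0,-0.15,-1],[0,0,0,0,0,-0.19,-1],[0,0,0,0,0,-0.22,-1],[0,0,0,0,0,-0.22,-1],[0,0,0,0,0,-0.22,-1]]]'
python3 - <<'E'
from h import *
see("tape",.17,.03,cams=("side",))
c=eyes.read_camera("side"); im=c["img"][30:330,150:450]; cv2.imwrite("pics/s2.png",cv2.resize(im,None,fx=2,fy=2)[:,:,::-1])
E
python3 rel.py .45 .2 .21 .427 .317 .21 .427 .317 .025
```

```text
time: 13.3
eef_pos: [0.5809, 0.0236, 0.0375]
eef_rot: [0.0, 1.0, 0.0, 0.0]
contact_force: [-1.3, 1.2, 5.7]
opening: 0.169
grasp_force: 56.5
time: 13.97
eef_pos: [0.5809, 0.0234, 0.2025]
eef_rot: [0.0, 1.0, -0.0, 0.001]
contact_force: [-0.4, 0.3, -2.7]
opening: 0.169
grasp_force: 56.5
tape [ 0.5836 -0.0039  0.124 ] p 0.92 views 1
t 14.12 pos [0.5796 0.0236 0.1999] yaw_y 89.99 q [-0.09  0.47  1.41  0.    1.26 -1.66] F [-0.8 -0.5 -2.4] grip 56.6 open 0.169
shift units [ 0.173   0.2352 -0.0127]
shift units [0.0307 0.156  0.0002]
shift units [-1.000e-03 -1.000e-04  2.467e-01]
```

View pics/s2.png

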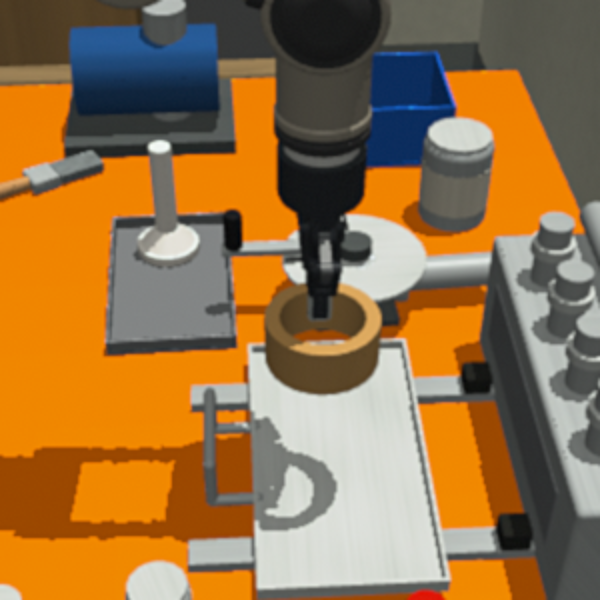

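```bash
python3 -m creep '[[[0,0,0,0.025,0.035,-0.01,-1],[0,0,0,0.055,0.07,-0.013,-1],[0,0,0,0.08,0.105,-0.013,-1],[0,0,0,0.11,0.145,-0.013,-1],[0,0,0,0.14,0.185,-0.013,-1],[0,0,0,0.16,0.22,-0.013,-1],[0,0,0,0.173,0.235,-0.013,-1],[0,0,0,0.173,0.235,-0.013,-1]]]' >/dev/null
python3 -m creep '[[[0,0,0,0.01,0.035,0,-1],[0,0,0,0.02,0.07,0,-1],[0,0,0,0.025,0.105,0,-1],[0,0,0,0.03,0.14,0,-1],[0,0,0,0.031,0.154,0,-1],[0,0,0,0.031,0.154,0,-1],[0,0,0,0.031,0.154,0,-1],[0,0,0,0.031,0.154,0,-1]]]' >/dev/null
python3 rel.py .427 .316 .06 .427 .316 .027
```

```text
t 15.45 pos [0.428  0.314  0.2112] yaw_y 89.95 q [ 0.49  0.37  1.54 -0.    1.23 -1.08] F [-0.7  0.2 -0.8] grip 56.8 open 0.169
shift units [0.0011 0.0029 0.2016]
shift units [-0.      0.0001  0.044 ]
```

```bash
python3 -m creep '[[[0,0,0,0,0.002,0.035,-1],[0,0,0,0,0.002,0.07,-1],[0,0,0,0,0.002,0.105,-1],[0,0,0,0,0.002,0.14,-1],[0,0,0,0,0.002,0.17,-1],[0,0,0,0,0.002,0.195,-1],[0,0,0,0,0.002,0.203,-1],[0,0,0,0,0.002,0.203,-1]]]' 
python3 -m creep '[[[0,0,0,0,0,0.01,-1],[0,0,0,0,0,0.02,-1],[0,0,0,0,0,0.03,-1],[0,0,0,0,0,0.04,-1],[0,0,0,0,0,0.044,-1],[0,0,0,0,0,0.046,-1],[0,0,0,0,0,0.048,-1],[0,0,0,0,0,0.048,-1]]]'
```

```text
time: 16.12
eef_pos: [0.4273, 0.3152, 0.0582]
eef_rot: [0.001, 1.0, -0.001, -0.001]
contact_force: [-0.3, -0.1, -1.2]
opening: 0.17
grasp_force: 56.9
time: 16.78
eef_pos: [0.4277, 0.3169, 0.0235]
eef_rot: [0.0, 1.0, 0.0, 0.0]
contact_force: [-0.4, -0.2, -2.2]
opening: 0.17
grasp_force: 56.8
```

```bash
python3 -m creep '[[[0,0,0,0,0,0.001,-1],[0,0,0,0,0,0.002,-1],[0,0,0,0,0,0.003,-1],[0,0,0,0,0,0.003,-1],[0,0,0,0,0,0.003,-0.35],[0,0,0,0,0,0.003,-0.35],[0,0,0,0,0,0.003,-0.35],[0,0,0,0,0,0.003,-0.35]]]'
python3 -m creep '[[[0,0,0,0,0,-0.02,-0.35],[0,0,0,0,0,-0.05,-0.35],[0,0,0,0,0,-0.09,-0.35],[0,0,0,0,0,-0.14,-0.35],[0,0,0,0,0,-0.19,-0.35],[0,0,0,0,0,-0.24,-0.35],[0,0,0,0,0,-0.27,-0.35],[0,0,0,0,0,-0.27,-0.35]]]'
python3 - <<'E'
from h import *
see("tape",.004,.03); see("sealer",.004,.06); see("bottle1",0,.08,rot=True,yaws=(0,.8,1.57,2.3),pmin=.4)
c=eyes.read_camera("top");s=eyes.read_camera("side")
cv2.imwrite("pics/m3.png",np.hstack([cv2.resize(c["img"][140:380,60:460],(400,240)),s["img"][60:300,180:580]])[:,:,::-1])
E
python3 rel.py
```

```text
time: 17.45
eef_pos: [0.4278, 0.3168, 0.0214]
eef_rot: [0.0, 1.0, 0.0, 0.0]
contact_force: [0.2, -0.2, 0.9]
opening: 0.323
grasp_force: 0.0
time: 18.12
eef_pos: [0.4299, 0.318, 0.2296]
eef_rot: [0.0, 1.0, 0.003, 0.005]
contact_force: [0.7, -0.3, 0.1]
opening: 0.324
grasp_force: 0.0
tape [0.4283 0.272  0.0485] p 0.87 views 2
sealer [0.4268 0.3974 1.6499] p 0.63 views 2
bottle1 [ 0.6387 -0.2702  0.5404  0.1537] p 0.96 views 2
bottle1 [ 0.5862 -0.387   0.4967  0.1046] p 0.75 views 2
t 18.82 pos [0.4277 0.3168 0.2237] yaw_y 89.99 q [ 0.49  0.36  1.52  0.    1.26 -1.08] F [-0.8 -0.6  0.1] grip 0.0 open 0.323
```

View pics/m3.png

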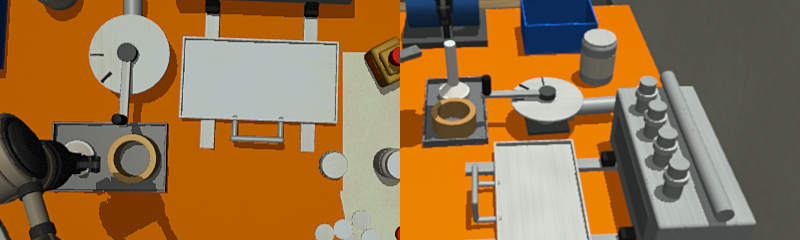

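```bash
python3 - <<'E'
from h import *
c=eyes.read_camera("top")
P=np.array([back(c,uv,.03) for uv in [(243,177),(400,183),(398,265),(240,257)]]); print(P.round(4),P.mean(0),"handle",back(c,(318,279),.069))
hsv=cv2.cvtColor(c["img"],cv2.COLOR_RGB2HSV)[150:290,232:410]
m=(hsv[...,1]<60)&(hsv[...,2]>90)
cv2.imwrite("pics/tm.png",m.astype(np.uint8)*255)
k=max(cv2.findContours(cv2.morphologyEx(m.astype(np.uint8),cv2.MORPH_OPEN,np.ones((25,25))),cv2.RETR_EXTERNAL,2)[0],key=cv2.contourArea)
r=cv2.minAreaRect(k); print(r,[back(c,p+[232,150],.028).round(4) for p in cv2.boxPoints(r)],back(c,np.array(r[0])+[232,150],.028))
E
python3 rel.py .53 .02 .25 .64 -.272 .22 .64 -.272 .104
```

```text
[[ 0.6908  0.174 ]
 [ 0.6821 -0.17  ]
 [ 0.5028 -0.1656]
 [ 0.5154  0.1757]] [0.59776989 0.00353049] handle [0.47017289 0.00633326]
((88.28722381591797, 71.10135650634766), (154.40704345703125, 78.71161651611328), 2.0825655460357666) [array([0.5142, 0.1723]), array([0.6869, 0.1708]), array([ 0.679 , -0.1678]), array([ 0.5066, -0.1616])] [0.59605134 0.00332547]
t 18.87 pos [0.4277 0.3168 0.2237] yaw_y 89.99 q [ 0.49  0.36  1.52  0.    1.26 -1.08] F [ 0.4 -0.8  0.4] grip 0.0 open 0.323
shift units [-0.1364 -0.3957 -0.035 ]
shift units [-0.1467 -0.3893  0.04  ]
shift units [-0.     -0.      0.1547]
```

```bash
python3 -m creep '[[[0,0,0,-0.017,-0.05,-0.005,0.4],[0,0,0,-0.034,-0.1,-0.01,0.4],[0,0,0,-0.051,-0.15,-0.015,0.4],[0,0,0,-0.068,-0.2,-0.02,0.4],[0,0,0,-0.085,-0.25,-0.025,0.4],[0,0,0,-0.102,-0.3,-0.03,0.4],[0,0,0,-0.12,-0.35,-0.035,0.4],[0,0,0,-0.136,-0.396,-0.035,0.4]]]' > /dev/null
python3 -m creep '[[[0,0,0,-0.018,-0.05,0.005,0.4],[0,0,0,-0.036,-0.1,0.01,0.4],[0,0,0,-0.055,-0.15,0.015,0.4],[0,0,0,-0.074,-0.2,0.02,0.4],[0,0,0,-0.092,-0.25,0.025,0.4],[0,0,0,-0.11,-0.3,0.03,0.4],[0,0,0,-0.13,-0.35,0.035,0.4],[0,0,0,-0.147,-0.389,0.04,0.4]]]' >/dev/null
python3 -m creep '[[[0,0,0,0,0,0,0.4],[0,0,0,0,0,0,0.4],[0,0,0,0,0,0,0.4],[0,0,0,0,0,0,0.4],[0,0,0,0,0,0,0.4],[0,0,0,0,0,0,0.4],[0,0,0,0,0,0,0.4],[0,0,0,0,0,0,0.4]]]' >/dev/null
python3 - <<'E'
from h import *
c=eyes.read_camera("side"); see("bottle1",0,.08,cams=("side",),rot=True,yaws=(.5,),pmin=.4)
cv2.imwrite("pics/s4.png",cv2.resize(c["img"][200:480,230:530],None,fx=2,fy=2)[:,:,::-1])
E
python3 rel.py .64 -.272 .104
```

```text
bottle1 [ 0.6436 -0.2708  0.649   0.1374] p 0.86 views 1
bottle1 [ 0.5879 -0.3869  0.5255  0.1126] p 0.6 views 1
t 21.02 pos [ 0.6399 -0.2718  0.2202] yaw_y 90.01 q [-0.51  0.68  0.99  0.    1.47 -2.08] F [0.6 0.3 0.3] grip 0.0 open 0.704
shift units [-1.000e-04 -3.000e-04  1.549e-01]
```

View pics/s4.png

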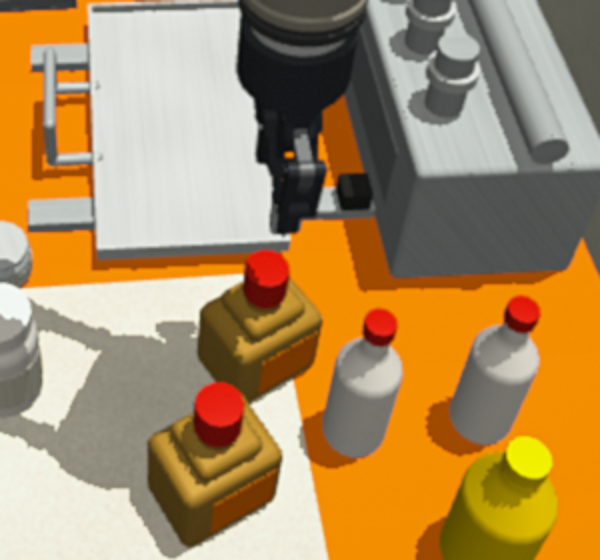

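```bash
python3 -m creep '[[[0,0,0,-0.002,0,0.03,0.4],[0,0,0,-0.002,0,0.06,0.4],[0,0,0,-0.002,0,0.09,0.4],[0,0,0,-0.002,0,0.12,0.4],[0,0,0,-0.002,0,0.14,0.4],[0,0,0,-0.002,0,0.154,0.4],[0,0,0,-0.002,0,0.154,0.4],[0,0,0,-0.002,0,0.154,0.4]]]'
python3 -m creep '[[[0,0,0,0,0,0,-1],[0,0,0,0,0,0,-1],[0,0,0,0,0,0,-1],[0,0,0,0,0,0,-1],[0,0,0,0,0,0,-1],[0,0,0,0,0,0,-1],[0,0,0,0,0,0,-1],[0,0,0,0,0,0,-1]]]' 60
python3 -m creep '[[[0,0,0,0,0,-0.02,-1],[0,0,0,0,0,-0.04,-1],[0,0,0,0,0,-0.07,-1],[0,0,0,0,0,-0.1,-1],[0,0,0,0,0,-0.11,-1],[0,0,0,0,0,-0.11,-1],[0,0,0,0,0,-0.11,-1],[0,0,0,0,0,-0.11,-1]]]'
python3 rel.py .598 .085 .19 .598 .085 .132
```

```text
time: 21.68
eef_pos: [0.6415, -0.272, 0.1046]
eef_rot: [0.0, 1.0, 0.0, -0.0]
contact_force: [-0.8, -0.1, 0.1]
opening: 0.699
grasp_force: 0.0
time: 22.35
eef_pos: [0.6423, -0.2722, 0.1064]
eef_rot: [-0.0, 1.0, -0.001, 0.002]
contact_force: [0.6, 0.2, 6.0]
opening: 0.403
grasp_force: 60.5
time: 23.02
eef_pos: [0.6405, -0.2715, 0.1847]
eef_rot: [0.0, 1.0, 0.001, -0.002]
contact_force: [0.2, 0.6, -3.0]
opening: 0.401
grasp_force: 60.6
t 23.02 pos [ 0.6405 -0.2715  0.1847] yaw_y 89.99 q [-0.51  0.7   1.04  0.    1.4  -2.08] F [ 0.2  0.6 -3. ] grip 60.6 open 0.401
shift units [ 0.0568  0.4754 -0.0059]
shift units [-0.0002 -0.0001  0.0773]
```

```bash
python3 -m creep '[[[0,0,0,0.004,0.03,-0.006,-1],[0,0,0,0.008,0.07,-0.006,-1],[0,0,0,0.012,0.11,-0.006,-1],[0,0,0,0.018,0.15,-0.006,-1],[0,0,0,0.022,0.19,-0.006,-1],[0,0,0,0.027,0.23,-0.006,-1],[0,0,0,0.032,0.27,-0.006,-1],[0,0,0,0.037,0.31,-0.006,-1]]]' >/dev/null
python3 -m creep '[[[0,0,0,0.005,0.04,0,-1],[0,0,0,0.01,0.08,0,-1],[0,0,0,0.015,0.12,0,-1],[0,0,0,0.019,0.145,0,-1],[0,0,0,0.02,0.16,0,-1],[0,0,0,0.02,0.165,0,-1],[0,0,0,0.02,0.165,0,-1],[0,0,0,0.02,0.165,0,-1]]]' >/dev/null
python3 -m creep '[[[0,0,0,0,0,0.015,-1],[0,0,0,0,0,0.03,-1],[0,0,0,0,0,0.045,-1],[0,0,0,0,0,0.06,-1],[0,0,0,0,0,0.066,-1],[0,0,0,0,0,0.07,-1],[0,0,0,0,0,0.073,-1],[0,0,0,0,0,0.073,-1]]]'
```

```text
time: 25.02
eef_pos: [0.5989, 0.0837, 0.1368]
eef_rot: [0.0, 1.0, 0.0, 0.0]
contact_force: [0.6, -0.6, -3.4]
opening: 0.408
grasp_force: 60.9
```

```bash
python3 -m creep '[[[0,0,0,0,0,0.003,-1],[0,0,0,0,0,0.006,-1],[0,0,0,0,0,0.009,-1],[0,0,0,0,0,0.011,-1],[0,0,0,0,0,0.012,-1],[0,0,0,0,0,0.012,-1],[0,0,0,0,0,0.012,-1],[0,0,0,0,0,0.012,-1]]]'
python3 -m creep '[[[0,0,0,0,0,0.001,-1],[0,0,0,0,0,0.001,-1],[0,0,0,0,0,0.002,-1],[0,0,0,0,0,0.002,-1],[0,0,0,0,0,0.002,-1],[0,0,0,0,0,0.002,-1],[0,0,0,0,0,0.002,-1],[0,0,0,0,0,0.002,-1]]]'
```

```text
time: 25.68
eef_pos: [0.5988, 0.0843, 0.1279]
eef_rot: [0.0, 1.0, 0.0, 0.0]
contact_force: [-0.0, 0.7, -4.0]
opening: 0.4
grasp_force: 60.9
time: 26.35
eef_pos: [0.5988, 0.0843, 0.1265]
eef_rot: [0.0, 1.0, 0.0, 0.0]
contact_force: [-1.6, 0.5, 0.4]
opening: 0.406
grasp_force: 61.4
```

```bash
python3 -m creep '[[[0,0,0,0,0,0.001,0.3],[0,0,0,0,0,0.001,0.3],[0,0,0,0,0,0.001,0.3],[0,0,0,0,0,0.001,0.3],[0,0,0,0,0,-0.02,0.4],[0,0,0,0,0,-0.05,0.4],[0,0,0,0,0,-0.1,0.4],[0,0,0,0,0,-0.14,0.4]]]'
python3 -m creep '[[[0,0,0,0,-0.04,0,0.4],[0,0,0,0,-0.09,0,0.4],[0,0,0,0,-0.14,0,0.4],[0,0,0,0,-0.19,0,0.4],[0,0,0,0,-0.24,0,0.4],[0,0,0,0,-0.28,0,0.4],[0,0,0,0,-0.3,0,0.4],[0,0,0,0,-0.3,0,0.4]]]'
python3 - <<'E'
from h import *
see("bottle1",0,.08,rot=True,yaws=(.5,),pmin=.4,cams=("side",))
see("bottle1",.02,.08,rot=True,yaws=(.5,),pmin=.4,cams=("side",))
c=eyes.read_camera("side"); cv2.imwrite("pics/s5.png",c["img"][100:480,180:560][:,:,::-1])
E
python3 rel.py .588 -.387 .23 .588 -.387 .105
```

```text
time: 27.02
eef_pos: [0.5987, 0.0842, 0.2331]
eef_rot: [0.0, 1.0, 0.0, 0.0]
contact_force: [0.7, 1.3, 0.9]
opening: 0.699
grasp_force: 0.0
time: 27.68
eef_pos: [0.5985, -0.1441, 0.231]
eef_rot: [0.002, 1.0, -0.0, 0.0]
contact_force: [0.2, 0.6, -1.3]
opening: 0.705
grasp_force: 0.0
bottle1 [ 0.5892 -0.3872  0.587   0.1334] p 0.63 views 1
bottle1 [ 0.5926  0.1086 -0.1419  0.4565] p 0.6 views 1
bottle1 [ 0.5869 -0.3965  0.6447  0.1729] p 0.84 views 1
bottle1 [ 0.5918  0.0894 -0.0717  0.5039] p 0.74 views 1
t 27.93 pos [ 0.5988 -0.1391  0.2314] yaw_y 90.1 q [-0.35  0.51  1.26  0.    1.37 -1.93] F [ 0.4  0.2 -0.1] grip 0.0 open 0.699
shift units [ 0.015  -0.3306  0.0017]
shift units [ 0.000e+00 -1.000e-04  1.667e-01]
```

View pics/s5.png

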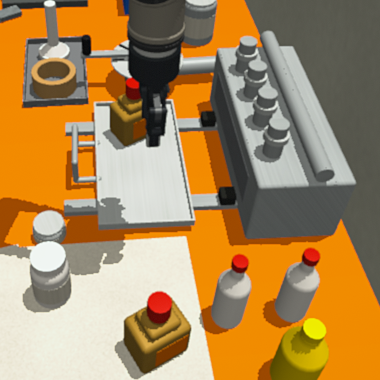

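```bash
python3 -m creep '[[[0,0,0,0.002,-0.05,0,0.4],[0,0,0,0.004,-0.1,0,0.4],[0,0,0,0.006,-0.15,0,0.4],[0,0,0,0.009,-0.2,0,0.4],[0,0,0,0.011,-0.25,0,0.4],[0,0,0,0.013,-0.29,0,0.4],[0,0,0,0.015,-0.32,0,0.4],[0,0,0,0.015,-0.33,0,0.4]]]'
python3 -m creep '[[[0,0,0,0,0,0.03,0.4],[0,0,0,0,0,0.06,0.4],[0,0,0,0,0,0.06,0.4],[0,0,0,0,0,0.06,0.4],[0,0,0,0,0,0.06,0.4],[0,0,0,0,0,0.06,0.4],[0,0,0,0,0,0.06,0.4],[0,0,0,0,0,0.06,0.4]]]' >/dev/null
python3 - <<'E'
from h import *
see("bottle1",0,.08,rot=True,yaws=(.5,),pmin=.4,cams=("side",))
E
python3 rel.py .588 -.387 .105
```

```text
time: 28.6
eef_pos: [0.587, -0.3905, 0.2307]
eef_rot: [0.001, 1.0, -0.0, -0.0]
contact_force: [0.4, -0.6, 0.2]
opening: 0.702
grasp_force: 0.0
bottle1 [ 0.5894 -0.3868  0.5542  0.1941] p 0.67 views 1
bottle1 [0.6019 0.1823 1.454  4.2688] p 0.57 views 1
t 29.37 pos [ 0.5876 -0.3883  0.187 ] yaw_y 89.99 q [-0.69  0.72  1.01  0.    1.41 -2.26] F [-0.2 -0.1  0.7] grip 0.0 open 0.698
shift units [-0.0005  0.0018  0.1093]
```

Same spot; descend, grip, lift.

```bash
python3 -m creep '[[[0,0,0,0,0.002,0.03,0.4],[0,0,0,0,0.002,0.06,0.4],[0,0,0,0,0.002,0.085,0.4],[0,0,0,0,0.002,0.1,0.4],[0,0,0,0,0.002,0.109,0.4],[0,0,0,0,0.002,0.109,0.4],[0,0,0,0,0.002,0.109,0.4],[0,0,0,0,0.002,0.109,0.4]]]'
python3 -m creep '[[[0,0,0,0,0,0,-1],[0,0,0,0,0,0,-1],[0,0,0,0,0,0,-1],[0,0,0,0,0,0,-1],[0,0,0,0,0,0,-1],[0,0,0,0,0,0,-1],[0,0,0,0,0,0,-1],[0,0,0,0,0,0,-1]]]' 60
python3 -m creep '[[[0,0,0,0,0,-0.02,-1],[0,0,0,0,0,-0.04,-1],[0,0,0,0,0,-0.07,-1],[0,0,0,0,0,-0.1,-1],[0,0,0,0,0,-0.11,-1],[0,0,0,0,0,-0.11,-1],[0,0,0,0,0,-0.11,-1],[0,0,0,0,0,-0.11,-1]]]'
python3 rel.py .596 -.065 .19 .596 -.065 .1365
```

```text
time: 30.03
eef_pos: [0.588, -0.3873, 0.106]
eef_rot: [0.0, 1.0, -0.001, 0.001]
contact_force: [0.1, -0.9, -0.9]
opening: 0.702
grasp_force: 0.0
time: 30.7
eef_pos: [0.5879, -0.3869, 0.1059]
eef_rot: [-0.0, 1.0, -0.001, 0.001]
contact_force: [-0.4, 2.1, 6.2]
opening: 0.406
grasp_force: 60.3
time: 31.37
eef_pos: [0.5866, -0.3862, 0.1847]
eef_rot: [0.0, 1.0, 0.001, -0.001]
contact_force: [0.7, -0.9, -2.2]
opening: 0.404
grasp_force: 60.6
t 31.37 pos [ 0.5866 -0.3862  0.1847] yaw_y 89.99 q [-0.69  0.72  1.02  0.    1.41 -2.26] F [ 0.7 -0.9 -2.2] grip 60.6 open 0.404
shift units [-0.0124  0.4282 -0.0061]
shift units [-0.0002 -0.0002  0.0713]
```

```bash
python3 -m creep '[[[0,0,0,-0.001,0.03,-0.006,-1],[0,0,0,-0.002,0.07,-0.006,-1],[0,0,0,-0.003,0.11,-0.006,-1],[0,0,0,-0.004,0.15,-0.006,-1],[0,0,0,-0.005,0.18,-0.006,-1],[0,0,0,-0.006,0.2,-0.006,-1],[0,0,0,-0.006,0.2,-0.006,-1],[0,0,0,-0.006,0.2,-0.006,-1]]]' >/dev/null
python3 - <<'E'
from h import *
see("bottle1",.02,.08,rot=True,yaws=(0,.5,),pmin=.4)
E
python3 -m creep '[[[0,0,0,-0.001,0.03,0,-1],[0,0,0,-0.002,0.07,0,-1],[0,0,0,-0.003,0.11,0,-1],[0,0,0,-0.004,0.15,0,-1],[0,0,0,-0.005,0.19,0,-1],[0,0,0,-0.006,0.215,0,-1],[0,0,0,-0.006,0.228,0,-1],[0,0,0,-0.006,0.228,0,-1]]]' >/dev/null
python3 rel.py  .596 -.065 .1365
```

```text
bottle1 [0.5946 0.0827 0.4776 0.1304] p 0.9 views 1
bottle1 [ 0.5972 -0.1931  0.4191  1.6222] p 0.82 views 2
t 32.9 pos [ 0.5965 -0.0646  0.1915] yaw_y 90.08 q [-0.24  0.51  1.37  0.    1.26 -1.81] F [ 0.7 -1.2 -2.5] grip 61.3 open 0.406
shift units [ 0.0007 -0.0006  0.0734]
```

```bash
python3 -m creep '[[[0,0,0,0,0,0.015,-1],[0,0,0,0,0,0.03,-1],[0,0,0,0,0,0.045,-1],[0,0,0,0,0,0.06,-1],[0,0,0,0,0,0.068,-1],[0,0,0,0,0,0.073,-1],[0,0,0,0,0,0.076,-1],[0,0,0,0,0,0.076,-1]]]'
python3 -m creep '[[[0,0,0,0,0,0.003,-1],[0,0,0,0,0,0.006,-1],[0,0,0,0,0,0.009,-1],[0,0,0,0,0,0.01,-1],[0,0,0,0,0,0.011,-1],[0,0,0,0,0,0.011,-1],[0,0,0,0,0,0.011,-1],[0,0,0,0,0,0.011,-1]]]'
```

```text
time: 33.57
eef_pos: [0.5965, -0.0665, 0.1344]
eef_rot: [0.0, 1.0, -0.0, -0.0]
contact_force: [-0.7, 0.2, -3.1]
opening: 0.409
grasp_force: 61.2
time: 34.23
eef_pos: [0.5965, -0.0657, 0.1264]
eef_rot: [0.0, 1.0, 0.0, 0.0]
contact_force: [0.4, 0.9, -3.4]
opening: 0.403
grasp_force: 61.2
```

```bash
python3 -m creep '[[[0,0,0,0,0,0.001,-1],[0,0,0,0,0,0.002,-1],[0,0,0,0,0,0.002,-1],[0,0,0,0,0,0.002,-1],[0,0,0,0,0,0.002,0.3],[0,0,0,0,0,0.002,0.3],[0,0,0,0,0,0.002,0.3],[0,0,0,0,0,0.002,0.3]]]'
python3 -m creep '[[[0,0,0,0,0,-0.02,0.4],[0,0,0,0,0,-0.05,0.4],[0,0,0,0,0,-0.09,0.4],[0,0,0,0,0,-0.13,0.4],[0,0,0,0.04,0,-0.14,0.4],[0,0,0,0.09,0.03,-0.14,0.4],[0,0,0,0.14,0.06,-0.14,0.4],[0,0,0,0.19,0.095,-0.14,0.4]]]'
python3 -m creep '[[[0,0,0,0.05,0,0,-1],[0,0,0,0.06,0,0,-1],[0,0,0,0.06,0,0,-1],[0,0,0,0.06,0,0,-1],[0,0,0,0.06,0,0,-1],[0,0,0,0.06,0,0,-1],[0,0,0,0.06,0,0,-1],[0,0,0,0.06,0,0,-1]]]'
python3 - <<'E'
from h import *
see("bottle1",.02,.08,rot=True,yaws=(0,.5,),pmin=.4)
see("tape",.004,.03); see("sealer",.004,.06)
s=eyes.read_camera("side"); cv2.imwrite("pics/s6.png",s["img"][80:400,180:560][:,:,::-1])
c=eyes.read_camera("top"); cv2.imwrite("pics/t6.png",c["img"][80:400,60:460][:,:,::-1])
E
python3 rel.py .41 .006 .045
```

```text
time: 34.9
eef_pos: [0.5965, -0.0658, 0.1246]
eef_rot: [0.0, 1.0, 0.0, 0.0]
contact_force: [0.5, 0.0, -0.4]
opening: 0.652
grasp_force: 0.0
time: 35.57
eef_pos: [0.459, 0.0011, 0.2296]
eef_rot: [0.001, 1.0, 0.0, 0.0]
contact_force: [0.2, 0.8, 1.0]
opening: 0.701
grasp_force: 0.0
time: 36.23
eef_pos: [0.4163, 0.0006, 0.2295]
eef_rot: [0.0, 1.0, 0.0, -0.0]
contact_force: [0.2, 0.8, 0.3]
opening: -0.001
grasp_force: 0.0
bottle1 [0.5953 0.0844 0.4754 0.1545] p 0.72 views 2
bottle1 [ 0.5967 -0.0654  0.3922  0.1206] p 0.58 views 2
tape [0.4278 0.2721 0.2135] p 0.81 views 2
tape [ 0.4378 -0.2786  1.1413] p 0.74 views 1
sealer [0.4266 0.4001 0.5939] p 0.95 views 2
t 36.93 pos [0.4157 0.0009 0.2298] yaw_y 89.99 q [-0.18  0.14  1.8   0.    1.2  -1.75] F [-0.2  0.8  0.1] grip 0.0 open -0.001
shift units [0.0076 0.0068 0.2464]
```

View pics/s6.png

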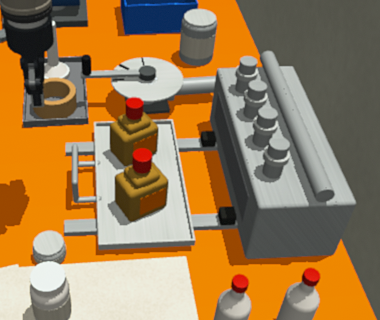

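```bash
python3 -m creep '[[[0,0,0,0.007,0.007,0.04,-1],[0,0,0,0.007,0.007,0.08,-1],[0,0,0,0.007,0.007,0.12,-1],[0,0,0,0.007,0.007,0.16,-1],[0,0,0,0.007,0.007,0.2,-1],[0,0,0,0.007,0.007,0.235,-1],[0,0,0,0.007,0.007,0.246,-1],[0,0,0,0.007,0.007,0.246,-1]]]'
python3 -m creep '[[[0,0,0,-0.01,0,0,-1],[0,0,0,-0.018,0,0,-1],[0,0,0,-0.026,0,0,-1],[0,0,0,-0.034,0,0,-1],[0,0,0,-0.042,0,0,-1],[0,0,0,-0.05,0,0,-1],[0,0,0,-0.058,0,0,-1],[0,0,0,-0.066,0,0,-1]]]'
python3 -m creep '[[[0,0,0,-0.008,0,0,-1],[0,0,0,-0.016,0,0,-1],[0,0,0,-0.024,0,0,-1],[0,0,0,-0.032,0,0,-1],[0,0,0,-0.04,0,0,-1],[0,0,0,-0.048,0,0,-1],[0,0,0,-0.056,0,0,-1],[0,0,0,-0.064,0,0,-1]]]'
```

```text
time: 37.6
eef_pos: [0.4092, 0.0063, 0.0439]
eef_rot: [0.0, 1.0, 0.0, -0.002]
contact_force: [0.6, -0.9, 0.3]
opening: -0.001
grasp_force: 0.0
time: 38.27
eef_pos: [0.4595, 0.0062, 0.0452]
eef_rot: [-0.0, 1.0, 0.0, -0.001]
contact_force: [-5.0, -1.6, 2.6]
opening: 0.003
grasp_force: 2.0
time: 38.93
eef_pos: [0.5082, 0.0059, 0.045]
eef_rot: [0.0, 1.0, -0.0, -0.0]
contact_force: [-4.1, -2.9, -0.0]
opening: -0.003
grasp_force: 2.0
```

```bash
python3 -m creep '[[[0,0,0,-0.004,0,0,-1],[0,0,0,-0.008,0,0,-1],[0,0,0,-0.012,0,0,-1],[0,0,0,-0.016,0,0,-1],[0,0,0,-0.02,0,0,-1],[0,0,0,-0.02,0,0,-1],[0,0,0,-0.02,0,0,-1],[0,0,0,-0.02,0,0,-1]]]'
python3 -m creep '[[[0,0,0,-0.001,0,0,-1],[0,0,0,-0.002,0,0,-1],[0,0,0,-0.003,0,0,-1],[0,0,0,-0.004,0,0,-1],[0,0,0,-0.005,0,0,-1],[0,0,0,-0.006,0,0,-1],[0,0,0,-0.006,0,0,-1],[0,0,0,-0.006,0,0,-1]]]'
```

```text
time: 39.6
eef_pos: [0.5121, 0.0061, 0.0448]
eef_rot: [-0.001, 1.0, 0.0, -0.012]
contact_force: [-39.4, -8.0, 31.0]
opening: -0.006
grasp_force: 20.0
time: 40.27
eef_pos: [0.5121, 0.0061, 0.0447]
eef_rot: [-0.001, 1.0, 0.0, -0.017]
contact_force: [-54.1, -9.6, 44.6]
opening: -0.002
grasp_force: 27.9
```

```bash
python3 -m creep '[[[0,0,0,0.01,0,0,-1],[0,0,0,0.02,0,0,-1],[0,0,0,0.04,0,0,-1],[0,0,0,0.07,0,0,-1],[0,0,0,0.1,0,0,-1],[0,0,0,0.13,0,0,-1],[0,0,0,0.15,0,0,-1],[0,0,0,0.15,0,0,-1]]]'
python3 - <<'E'
from h import *
s=eyes.read_camera("side");c=eyes.read_camera("top")
cv2.imwrite("pics/m7.png",np.hstack([cv2.resize(c["img"][130:330,210:430],None,fx=1.8,fy=1.8),cv2.resize(s["img"][170:370,220:440],None,fx=1.8,fy=1.8)])[:,:,::-1])
see("bottle1",.02,.08,rot=True,yaws=(0,.5,),pmin=.4)
E
```

```text
time: 40.93
eef_pos: [0.4129, 0.0066, 0.0453]
eef_rot: [0.0, 1.0, 0.0, -0.001]
contact_force: [0.7, -0.3, -0.0]
opening: -0.001
grasp_force: 0.0
bottle1 [ 0.6526 -0.0648  0.4099  0.139 ] p 0.65 views 2
bottle1 [0.6538 0.0843 0.4928 0.1593] p 0.57 views 2
```

View pics/m7.png

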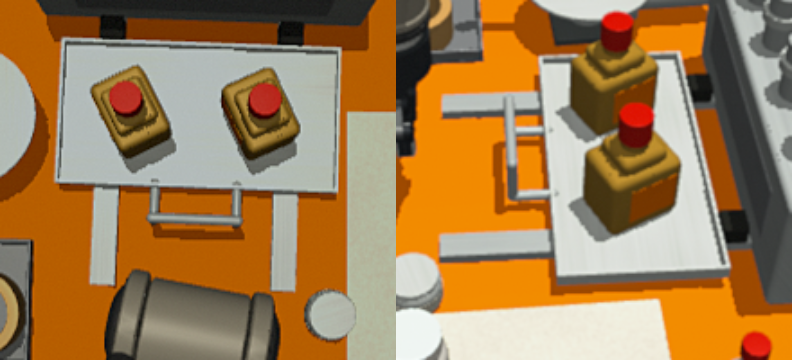

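```bash
cat > knob.py <<'E'
from h import *
from scipy.optimize import least_squares
def knob(g):
    views=[]
    for n in ("top","side"):
        c=eyes.read_camera(n); u=proj(c,[[*g,.112]])[0]
        m=(c["img"].max(2)<55).astype(np.uint8); w=np.zeros_like(m); cv2.circle(w,tuple(int(k) for k in u),20,1,-1); m&=w
        k,l,st,ce=cv2.connectedComponentsWithStats(m)
        i=1+np.argmax(st[1:,4]); views.append((c,l==i)); print(n,st[i],ce[i].round(1))
    M["knob"]=[cyl(.011,.088,.135)]
    for v in ([views[0]],[views[1]],views): print(fit("knob",0,v,g))
E
python3 - <<'E'
from knob import *
knob((.505,.275))
c=eyes.read_camera("top");s=eyes.read_camera("side")
cv2.imwrite("pics/m8.png",np.hstack([cv2.resize(c["img"][145:280,130:240],None,fx=3.5,fy=3.5),cv2.resize(s["img"][100:235,240:380],None,fx=2.9,fy=3.5)])[:,:,::-1])
E
python3 rel.py .46 .2 .25 .505 .275 .2
```

```text
top [172 254  20  12 155] [179.7 259.8]
side [246 135  25  21 189] [263.7 144.2]
[0.504  0.2813 0.2685]
[0.5058 0.2849 0.4613]
[0.5041 0.2813 0.3707]
t 41.43 pos [0.4153 0.0061 0.0452] yaw_y 89.99 q [-0.17  0.42  2.05  0.    0.67 -1.74] F [ 0.1 -0.5  0.1] grip 0.0 open -0.004
shift units [-0.0596  0.2585 -0.273 ]
shift units [-0.06    0.1     0.0667]
```

View pics/m8.png

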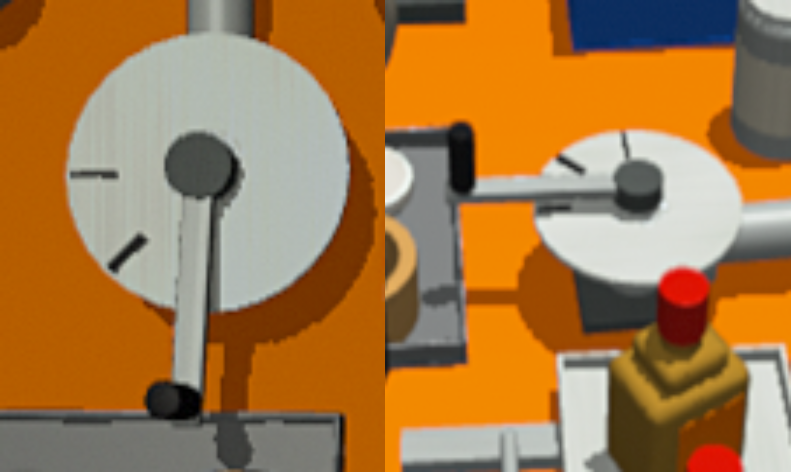

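Run:
```python
from knob import *
c=eyes.read_camera("top");s=eyes.read_camera("side")
print("knob top", back(c,(177.1,259.3),.135),back(s,(265.9,138),.135),"mid",back(s,(265.9,145.1),.1115))
def tri(a,b):
    r=least_squares(lambda P:np.r_[proj(c,[P])[0]-a,proj(s,[P])[0]-b],[.6,.28,.1]); return r.x.round(4),r.cost
print("hub",tri((186.6,191.6),(328,149.5)))
# marks: inner/outer ends top & side
print("thick", [tri(a,b) for a,b in [((130+142/3.5,145+240/3.5),(240+(580-385)/2.9,100+170/3.5)),((130+112/3.5,145+268/3.5),(240+(560-385)/2.9,100+156/3.5))]])
print("open", [tri(a,b) for a,b in [((130+116/3.5,145+175/3.5),(240+(628-385)/2.9,100+155/3.5)),((130+70/3.5,145+174/3.5),(240+(624-385)/2.9,100+133/3.5))]])
```

```text
knob top [0.50438407 0.28060539] [0.50746913 0.27458658] mid [0.50678912 0.28070451]
hub (array([0.6472, 0.2789, 0.093 ]), np.float64(0.8250637272744783))
thick [(array([0.6035, 0.3168, 0.071 ]), np.float64(0.28869889108676244)), (array([0.5872, 0.3341, 0.071 ]), np.float64(0.9576790542376779))]
open [(array([0.644 , 0.3349, 0.0683]), np.float64(1.0071009759746097)), (array([0.644 , 0.3629, 0.0673]), np.float64(0.6994144528750879))]
```

```bash
python3 -m creep '[[[0,0,0,0,0,-0.05,-0.2],[0,0,0,0,0,-0.1,-0.2],[0,0,0,0,0,-0.15,-0.2],[0,0,0,-0.01,0.03,-0.2,-0.2],[0,0,0,-0.02,0.07,-0.23,-0.2],[0,0,0,-0.03,0.11,-0.26,-0.2],[0,0,0,-0.045,0.16,-0.27,-0.2],[0,0,0,-0.055,0.21,-0.27,-0.2]]]' >/dev/null
python3 -m creep '[[[0,0,0,-0.02,0.04,0,-0.2],[0,0,0,-0.04,0.08,0,-0.2],[0,0,0,-0.055,0.12,0,-0.2],[0,0,0,-0.065,0.155,0.02,-0.2],[0,0,0,-0.065,0.155,0.04,-0.2],[0,0,0,-0.065,0.155,0.067,-0.2],[0,0,0,-0.065,0.155,0.067,-0.2],[0,0,0,-0.065,0.155,0.067,-0.2]]]'
python3 rel.py .505 .280 .098
```

```text
time: 42.87
eef_pos: [0.5044, 0.2796, 0.1967]
eef_rot: [0.0, 1.0, -0.0, -0.001]
contact_force: [0.5, 0.9, 0.6]
opening: 0.4
grasp_force: 0.0
t 42.87 pos [0.5044 0.2796 0.1967] yaw_y 89.99 q [ 0.37  0.47  1.43  0.    1.25 -1.2 ] F [0.5 0.9 0.6] grip 0.0 open 0.4
shift units [-0.0012  0.0006  0.1316]
```

```bash
python3 -m creep '[[[0,0,0,-0.001,0,0,0.15],[0,0,0,-0.001,0,0.01,0.15],[0,0,0,-0.001,0,0.03,0.15],[0,0,0,-0.001,0,0.06,0.15],[0,0,0,-0.001,0,0.09,0.15],[0,0,0,-0.001,0,0.12,0.15],[0,0,0,-0.001,0,0.127,0.15],[0,0,0,-0.001,0,0.127,0.15]]]'
python3 -m creep '[[[0,0,0,0,0,0,-1],[0,0,0,0,0,0,-1],[0,0,0,0,0,0,-1],[0,0,0,0,0,0,-1],[0,0,0,0,0,0,-1],[0,0,0,0,0,0,-1],[0,0,0,0,0,0,-1],[0,0,0,0,0,0,-1]]]' 20
```

```text
time: 43.53
eef_pos: [0.5052, 0.2794, 0.1014]
eef_rot: [0.0, 1.0, -0.0, -0.001]
contact_force: [0.1, 0.4, 0.0]
opening: 0.572
grasp_force: 0.0
time: 44.2
eef_pos: [0.5068, 0.2803, 0.1042]
eef_rot: [0.0, 1.0, 0.001, 0.002]
contact_force: [-0.2, -0.2, 6.0]
opening: 0.251
grasp_force: 21.8
```

```bash
python3 -m creep '[[[0,0,0,-0.0007,0.0163,0,-1],[0,0,0,-0.0028,0.0325,0,-1],[0,0,0,-0.0064,0.0485,0,-1],[0,0,0,-0.0113,0.0641,0,-1],[0,0,0,-0.0176,0.0792,0,-1],[0,0,0,-0.0176,0.0792,0,-1],[0,0,0,-0.0176,0.0792,0,-1],[0,0,0,-0.0176,0.0792,0,-1]]]'
python3 -m creep '[[[0,0,0,-0.0075,0.0145,0,-1],[0,0,0,-0.0163,0.0282,0,-1],[0,0,0,-0.0262,0.0412,0,-1],[0,0,0,-0.0373,0.0533,0,-1],[0,0,0,-0.0373,0.0533,0,-1],[0,0,0,-0.0373,0.0533,0,-1],[0,0,0,-0.0373,0.0533,0,-1],[0,0,0,-0.0373,0.0533,0,-1]]]'
```

```text
time: 44.87
eef_pos: [0.5191, 0.34, 0.1037]
eef_rot: [-0.0, 1.0, 0.001, 0.001]
contact_force: [-1.2, 2.1, 5.6]
opening: 0.247
grasp_force: 22.2
time: 45.53
eef_pos: [0.5474, 0.3792, 0.1034]
eef_rot: [0.0, 1.0, 0.001, 0.001]
contact_force: [0.9, -0.5, 5.5]
opening: 0.245
grasp_force: 22.3
```

```bash
python3 -m creep '[[[0,0,0,0,0,0,-0.1],[0,0,0,0,0,0,0],[0,0,0,0,0,0,0],[0,0,0,0,0,-0.02,0],[0,0,0,0,0,-0.05,0],[0,0,0,0,0,-0.1,0],[0,0,0,0,0,-0.15,0],[0,0,0,0,0,-0.18,0]]]'
python3 -m creep '[[[0,0,0,0.05,0,0,0],[0,0,0,0.1,0,0,0],[0,0,0,0.13,-0.03,0,0],[0,0,0,0.15,-0.08,0,0],[0,0,0,0.15,-0.13,0,0],[0,0,0,0.15,-0.18,0,0],[0,0,0,0.15,-0.23,0,0],[0,0,0,0.15,-0.28,0,0]]]'
python3 -m creep '[[[0,0,0,0,-0.05,0,0],[0,0,0,0,-0.1,0,0],[0,0,0,0,-0.1,0,0],[0,0,0,0,-0.1,0,0],[0,0,0,0,-0.1,0,0],[0,0,0,0,-0.1,0,0],[0,0,0,0,-0.1,0,0],[0,0,0,0,-0.1,0,0]]]'
python3 - <<'E'
from knob import *
see("bottle1",.02,.08,rot=True,yaws=(0,.5,),pmin=.4); see("tape",.004,.03); see("sealer",.004,.06)
knob((.5474,.3792))
c=eyes.read_camera("top");s=eyes.read_camera("side")
cv2.imwrite("pics/m9.png",np.hstack([c["img"][130:350,90:430],s["img"][80:300,190:530]])[:,:,::-1])
cv2.imwrite("pics/m10.png",cv2.resize(c["img"][140:290,110:250],None,fx=4,fy=4)[:,:,::-1])
E
```

```text
time: 46.2
eef_pos: [0.5476, 0.3795, 0.2413]
eef_rot: [-0.0, 1.0, 0.001, 0.002]
contact_force: [1.1, -0.0, 0.6]
opening: 0.501
grasp_force: 0.0
time: 46.87
eef_pos: [0.4336, 0.1677, 0.2372]
eef_rot: [-0.0, 1.0, -0.0, -0.0]
contact_force: [0.7, -0.5, 0.3]
opening: 0.502
grasp_force: 0.0
time: 47.53
eef_pos: [0.4343, 0.0953, 0.2372]
eef_rot: [-0.001, 1.0, 0.0, -0.0]
contact_force: [0.7, -0.0, 0.3]
opening: 0.498
grasp_force: 0.0
bottle1 [0.6538 0.0829 0.5048 0.1823] p 0.96 views 2
bottle1 [ 0.6518 -0.0661  0.4785  0.1394] p 0.74 views 2
sealer [0.4259 0.3995 0.052 ] p 0.73 views 1
sealer [0.6429 0.3128 1.2296] p 0.6 views 1
top [123 233  19  14 162] [132.1 238.4]
side [278 112   8  19 130] [281.6 121.1]
[0.5458 0.3797 0.3396]
[0.548  0.3831 0.6385]
[0.5476 0.3796 0.493 ]
```

View pics/m9.png

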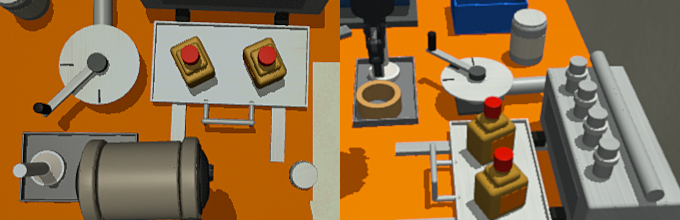

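View pics/m10.png

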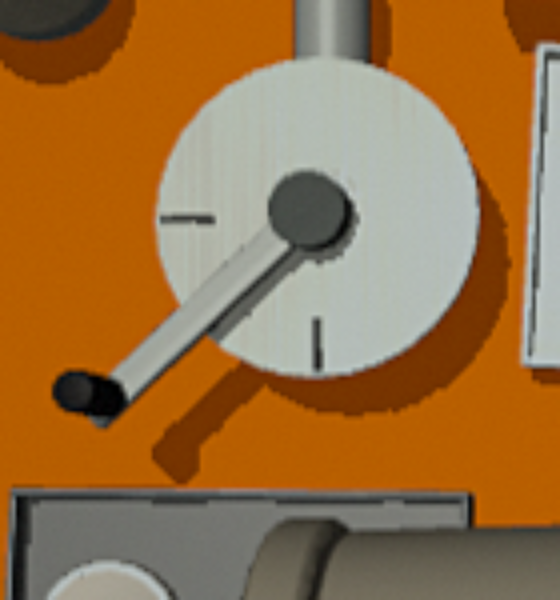

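```bash
python3 -c "
from workcell import job
print(job.finish_job())"
```

```text
the job is handed in; nothing more can be done
None
```

I handed the job in at about 48 s. The final pictures show the tape flat and the sealer standing in the tool tray, both gold bottles present upright in the loading tray, and the handle over the 45° mark. The tray was pushed until it stopped at over 50 N; it had moved about 57 mm, so I'm assuming it started about 20 mm in. I didn't measure that directly, and the hand-in returned no verdict.

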